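# Tip the pressing slab up against its fence and snap the retaining cap over it

### The job

Put the grey pressing slab away in its stand: push it back against the fence and tip it up so that it pivots on its far long edge, which stays down on the bed, until it stands upright and flush against the fence, and let go of it. Then set the orange cap over the top edges of slab and fence and press it straight down until the clips at both ends have snapped under the rims and the cap is fully home. Do not disturb the multimeter, the white bottle or the tape roll.

Things in the scene. Friction and masses are not known exactly. Their poses are not given: they have to be found in the camera images.
- stand: fixed aluminium slab stand. Origin on the bench below the middle of the fence's front face; x from the robot's side into the fence, y along it, z up. Grey bed: x -62 to 0, y -82 to 82, flat top z 40. Fence: upright plate x 0 to 12, y -82 to 82, top z 125. End cheeks (|y| 74 to 82) come forward from the fence to x -18, top z 125. Behind: gussets and foot plate to x 45, z 68
- stand_foot (a point): middle of the line where fence face and bed top meet (stand frame 0, 0, 40)
- stand_top (a point): middle of the fence's top, above its front face (stand frame 0, 0, 125). The cap's clips snap under two round steel rims on the outer faces of the cheeks: each runs along x, sticks out 4 mm (to |y| 86) and is centred 16 below this point
- slab: loose grey slab with a card on top, 82 (x) x 126 (y) x 16 mm, 0.3 to 0.55 kg. Origin at the centre of its underside, z out of the card side. Starts flat on the bed, card up, between the cheeks, +x side toward the fence and 3 to 12 mm short of it, turned at most 3 degrees; its front overhangs the bed by 23 to 32 mm with 40 mm free height below. Too long to grip end to end
- slab_heel (a point): centre of the slab's +x long edge face (slab frame 41, 0, 8), on which it stands when stored: card side against the fence, top edge 122 above the bench, this point at bed height 8 mm in front of the fence. It tips when fingertips leaning forward-and-down go under the other (front) edge and push it forward and up; it stands freely on its 16 mm edge
- cap: loose orange snap cap, 0.15 kg, 46 (x) x 184 (y) x 69 mm high, same after a half turn. Origin at the centre of its open underside, z up. Top plate z 30 to 38. Two skirts along y hang to z 0, 40 mm apart. Starts upright on the bench, left or right of the stand, y roughly along world x. Seated: origin at stand (-3, 0, 95), y along the fence, top plate on the fence and cheeks
- cap_handle (a point): centre of the cap's handle block (cap frame 0, 0, 53): 24 (x) x 44 (y) mm, z 38 to 69, straight sides, plain all round
- cap_end_a (a point): under the top plate at the cap's +y end (cap frame 0, 84, 30); 125 above the bench when seated. Each end has a sprung black clip arm with a round inward hook (inner face at |y| 83.5, centred at z 6.8) that springs outward over the rim. Hooks meet the rims about 13 mm above the seated height and are past them 2 mm above it; pressing takes some 5 to 20 N
- cap_end_b (a point): under the top plate at the cap's -y end (cap frame 0, -84, 30); 125 above the bench when seated
- multimeter: orange and black multimeter, 150 x 78 x 43 mm, lying on the bench on the other side of the stand from the cap; bystander
- alcohol_bottle: white bottle with blue cap, 62 across, 116 mm high, behind and to the right of the stand; bystander
- tape_ring: pale tape roll lying flat, 100 across, 25 mm high, on the left at the back, beside the sign; bystander
Not all that is in view belongs to the job. Of the things that look like the stand, the larger one is meant.

How it is judged:
By the outcome, as a careful person would: the job done as asked, in the order asked, and still so for the second after the job is handed in, with the robot touching nothing.
It also fails if it takes over 62 s, if anything falls off the work surface, if the arm or the gripper's body presses on something with over 40 N, if the wrist force passes 120 N, or if a joint passes its speed limit or range.

### The arm

A 7-joint arm with a two-finger parallel gripper is mounted at the origin on a cart in front of the work surface, level with it; the furniture and walls round the work are solid. World frame = base frame: x ahead of the robot, y to its left, z up, the work surface at z = 0. Lengths are in mm, angles in degrees, forces in N, time in s.
With the tool pointing down it reaches from about 375 to 925 mm from the base axis. Payload 3.1 kg.
Tool frame: the origin (TCP) lies at the very end of the fingers, on their centre line; the grasp point (between the pads) lies 19 mm behind it (bot.grip_depth is the distance from the TCP to the grasp point, in mm); z points along the fingers, y is the line along which they close (so a half turn about z gives the same grasp; the last joint's range is limited). The gripper opens to 85 mm and grips with 20 to 120 N. Pads are 22 mm wide; open, the fingers measure 114 mm over their backs; the gripper's body (76 mm by 85 mm) begins 54 mm behind the grasp point. The pads swing forward as they close: fully open they stand 13 mm farther back than shut.
Start: joints at [60.459, 21.939, 2.515, 91.553, -1.026, 66.532, -2.859], TCP at [263.757, -594.084, 231.269] pointing down, gripper open.
Joint ranges: [-149.38, 149.38], [-23.57, 123.04], [-84.95, 90], [0, 143.3], [-89.99, 269.99], [3.08, 112.72], [-163.45, 163.45]. Speed limits (degrees/s): [159.86, 159.86, 180, 180, 180, 180, 180].

### API

Orientations are given as a 3x3 rotation matrix whose columns are the frame's x, y, z axes.
In Python, from rig import bot gives the robot as it stands. The module is installed in compiled form; this text tells all that it offers.
- The arm moves only by the tool move_arm, never from a script. Its argument "targets" is a list of rows, each an object with "travel": the shift along the world's x, y, z in mm, a list of three; "turn": the turn about the world's z in rad. A call has 1 to 20 rows; each row is the pose to reach, as a shift and turn from the pose commanded when the call began; what a row does not reach only later rows make up. A row lasts 1/8 s, in which the tool goes at most 62.5 mm and 10.7 degrees, less where a joint would pass 70% of its speed; a pose out of reach is approached as far as the arm can. A call with a gripper value outside its range is refused whole. "grip" is the finger opening in mm, from 0 to 85.4, set as the call begins (left out, the last holds). The fingers move at their own pace and stop on an object; "squeeze" is the grip in N (left out, the last holds). Time passes only in rows, so rows that repeat a pose let the fingers close. It gives the time, the measured TCP pose, the force, the opening and the grip force at its end, in the units of the state.
- bot.get_obs(): the state, without advancing time (a new reading comes with each control period).
- bot.get_image(name): name is "side" or "top" or "wrist"; returns the picture (480x640x3 uint8, red, green, blue); there is no depth.
- bot.get_calibration(name): a dict with "fx", "fy", "cx", "cy" (pixels), "k1" (the pictures are not rectified: a ray, as slopes to the right and down, at radius r is drawn at 1 + k1 r^2 times it, then the intrinsics apply), "rvec" (rotation vector, rad) and "tvec" (3), from world to camera coordinates, as OpenCV has them. Camera axes: x right, y down, z forward; pixel columns grow to the right and rows downward; lengths in mm; the calibration is good to about 2 mm. A picture is of the moment at which its call begins: read the wrist's pose just before it. get_calibration takes no time and is no camera call; for the wrist camera it gives the pose at the moment of the call.
- bot.hand_in(): hands the job in; it is judged then, once.
Trained networks look in the newest picture that a camera, given by its name, has taken for a name from the list of things; names that differ only in an ending like _2 or _b are one class to them, and where a whole thing is asked for, a point or a joint stands for the part that bears it (a point fixed in the world has none). Each returns a list of dicts, best first, with "conf" (0 to 1); they miss things now and then, are a little off and sometimes report something else, mostly with a low value. They report only what shows in the picture. A call takes as long as a camera call. They do not tell look-alikes from the thing itself.
- bot.cut_out(camera, query): "mask" (480x640 bool, what is visible of it) and "extent" ([centre column, centre row, width, height] in pixels, round what is visible of it).
- bot.mark_of(camera, query): "at" ([row, column] in pixels: a listed point, or the origin of a listed thing).
The state is a dict: "time_s": time; "joint_positions": joint angles; "qvel": joint speeds; "effort": joint torques, N m; "eef_pos": TCP position; "tool_rot": TCP orientation; "force": force on the tool from outside, world axes, zero at the start; "moment": the same for the moment, N m; "opening": opening from 0.0 (shut) to 1.0 (fully open); "grip_force": force on a finger pad.
Only numpy, scipy, OpenCV 4.12 (cv2) and the standard library are available. Lean on these libraries where they do the work, as an engineer would, in place of code of your own. Each camera call takes 0.05 s, during which the arm holds its last target. There are 200 camera calls.

## Working session

There is one attempt and no reset: what is moved stays moved. The work goes in short steps, Python scripts to look and compute and a tool call to move; the robot and the scene stay as the last step left them, time stands still between calls to the robot, and variables do not carry over. Pictures are saved under pics/ and viewed, at most 10 in all, crops included, and the job is handed in when it is done.

Besides the shell and the picture viewer there is one more tool, called after "Call:" in YAML: its name, and indented under it one key for each argument. move_arm: Moves the arm, as the interface text tells. Its arguments: {"type":"object","properties":{"targets":{"type":"array","items":{"type":"object","properties":{"travel":{"type":"array","items":{"type":"number"}},"turn":{"type":"number"}}}},"grip":{"type":"number"},"squeeze":{"type":"number"}},"required":["targets"]}

```bash
mkdir -p pics; ls; cat > h.py <<'E'
import numpy as np, cv2
from rig import bot
def cal(n):
    c=bot.get_calibration(n); K=np.array([[c['fx'],0,c['cx']],[0,c['fy'],c['cy']],[0,0,1.]])
    return c,K,np.array([c['k1'],0,0,0,0.]),cv2.Rodrigues(np.array(c['rvec'],float))[0],np.array(c['tvec'],float).ravel()
def ray(n,uv):
    c,K,D,R,t=cal(n); p=cv2.undistortPoints(np.array(uv,float).reshape(-1,1,2),K,D).reshape(-1,2)
    d=np.c_[p,np.ones(len(p))]@R; return -R.T@t,d
def atz(n,uv,z):
    o,d=ray(n,uv); return o+d*((z-o[2])/d[:,2])[:,None]
def proj(n,P):
    c,K,D,R,t=cal(n); return cv2.projectPoints(np.array(P,float).reshape(-1,1,3),np.array(c['rvec'],float),t,K,D)[0].reshape(-1,2)
def save(n,f):
    im=bot.get_image(n); cv2.imwrite('pics/'+f,im[:,:,::-1]); return im
E
python3 - <<'E'
from h import *
np.set_printoptions(precision=1,suppress=True)
a=save('top','top0.png');b=save('side','side0.png')
cv2.imwrite('pics/a.png',cv2.resize(a,(640,480))[:,:,::-1])
for n in('top','side'):
    c,K,D,R,t=cal(n); print(n,-R.T@t,R[2],c['fx'],c['k1'])
    for q in('stand','slab','cap','multimeter','alcohol_bottle','tape_ring'):
        print(q,[(np.round(r['conf'],2),np.round(r['extent'])) for r in bot.cut_out(n,q)])
    for q in('stand_foot','stand_top','slab_heel','cap_handle','cap_end_a','cap'):
        print(q,[(np.round(r['conf'],2),np.round(r['at'])) for r in bot.mark_of(n,q)])
print(bot.get_obs())
E
```

```text
pics
top [ 440.9 -106.8 1353.8] [ 0.1  0.  -1. ] 529.4869244836166 -0.16053465549858514
stand [(np.float64(0.78), array([345., 201.,  75.,  43.])), (np.float64(0.59), array([400., 272.,  49.,  32.])), (np.float64(0.21), array([452., 252.,  31.,  75.]))]
slab [(np.float64(0.95), array([345., 214.,  55.,  32.]))]
cap [(np.float64(0.39), array([344., 200.,  78.,  48.]))]
multimeter [(np.float64(0.86), array([224., 246.,  40.,  63.])), (np.float64(0.16), array([346., 214.,  50.,  34.]))]
alcohol_bottle [(np.float64(0.55), array([445., 173.,  28.,  32.]))]
tape_ring [(np.float64(0.81), array([217., 184.,  36.,  36.]))]
stand_foot [(np.float64(0.89), array([195., 346.])), (np.float64(0.74), array([269., 398.])), (np.float64(0.26), array([187., 215.]))]
stand_top [(np.float64(0.81), array([192., 342.])), (np.float64(0.71), array([269., 404.]))]
slab_heel [(np.float64(0.96), array([198., 339.]))]
cap_handle [(np.float64(0.97), array([250., 454.]))]
cap_end_a [(np.float64(0.97), array([283., 448.])), (np.float64(0.76), array([216., 453.])), (np.float64(0.5), array([187., 216.]))]
cap [(np.flo
[... 1090 characters left out ...]
6), array([213., 382.]))]
slab_heel [(np.float64(0.72), array([240., 300.]))]
cap_handle [(np.float64(0.95), array([196., 379.]))]
cap_end_a [(np.float64(0.97), array([209., 407.]))]
cap [(np.float64(0.82), array([207., 377.]))]
{'time_s': 1.3, 'joint_positions': array([60.5, 21.9,  2.5, 91.6, -1. , 66.5, -2.9]), 'qvel': array([ 0.1, -0.1,  0. ,  0. , -0. , -0.1,  0.1]), 'effort': array([  0. , -43.3,   1. , -25. ,   0. ,   0. ,   0. ]), 'eef_pos': array([ 263.8, -594.1,  231.3]), 'tool_rot': array([[ 0.9,  0.4, -0. ],
       [ 0.4, -0.9,  0. ],
       [ 0. , -0. , -1. ]]), 'force': array([-0.8,  0.2, -0.2]), 'moment': array([ 0., -0.,  0.]), 'grip_force': 0.0, 'opening': 1.0008835235258453}
```

View pics/top0.png

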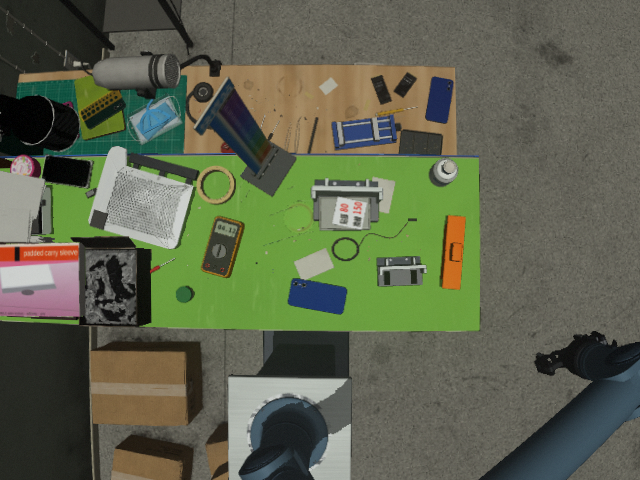

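View pics/side0.png

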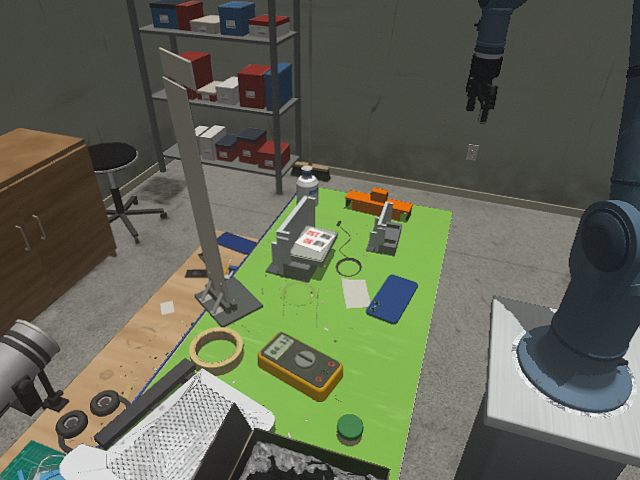

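Top view: the real, larger stand is at about (346,200) with the card-topped slab at (345,214). The look-alike is a smaller stand at (400,270). The cap is at (454,252), with nothing similar except the orange card box at far left (40,250). The multimeter is at (224,246), the tape at (217,184), the bottle at (445,173), and a tall leaning sign at about (240,150). The side view agrees: stand (294,240), small stand (384,230), cap (379,204).

```bash
cat >> h.py <<'E'
def tri(uvs):
    A=np.zeros((3,3));b=np.zeros(3)
    L=[]
    for n,uv in uvs:
        o,d=ray(n,uv);d=d[0]/np.linalg.norm(d[0]);M=np.eye(3)-np.outer(d,d);A+=M;b+=M@o;L.append((o,M))
    p=np.linalg.solve(A,b);return p,[np.linalg.norm(M@(p-o)) for o,M in L]
def marks(n,q): return [(r['conf'],r['at'][::-1]) for r in bot.mark_of(n,q)]
E
python3 - <<'E'
from h import *
np.set_printoptions(precision=1,suppress=True)
T={};S={}
sel={'stand_foot':(346,195,294,241),'stand_top':(342,192,294,210),'slab_heel':(339,198,300,240),'cap_handle':(454,250,379,196),'cap':(448,251,377,207)}
a=bot.get_image('top');b=bot.get_image('side')
for q,(u,v,x,y) in sel.items():
    f=lambda n,p:min((m[1] for m in marks(n,q)),key=lambda m:np.hypot(m[0]-p[0],m[1]-p[1]))
    t=f('top',(u,v));s=f('side',(x,y)); print(q,t,s,*tri([('top',t),('side',s)]))
for q in('cap_end_a',):
    for n in('top','side'):
        for c,p in marks(n,q): print(n,c,p,atz(n,p,30 if p[0]>400 else 125)[0])
print(bot.get_obs()['tool_rot'].round(4).tolist())
cv2.imwrite('pics/crop.png',cv2.resize(np.hstack([a[150:310,290:490],b[160:320,260:460]])[:,:,::-1],None,fx=2,fy=2,interpolation=cv2.INTER_CUBIC))
E
```

```text
stand_foot [397.8, 269.3] [297.3, 244.0] [ 527.1 -227.3   10.5] [np.float64(106.95407952331446), np.float64(106.9540795233145)]
stand_top [346.8, 191.1] [296.8, 212.1] [ 609.1 -138.8  128.6] [np.float64(2.6067248969186556), np.float64(2.606724896918628)]
slab_heel [343.6, 196.6] [298.8, 236.5] [ 603.5 -132.8   66.2] [np.float64(3.2646913526671284), np.float64(3.2646913526669907)]Traceback (most recent call last):
  File "<stdin>", line 8, in <module>
  File "<stdin>", line 7, in <lambda>
ValueError: min() iterable argument is empty
```

```bash
python3 - <<'E'
from h import *
np.set_printoptions(precision=1,suppress=True)
a=bot.get_image('top');b=bot.get_image('side')
print('handle tri',tri([('top',(454,250)),('side',(379,196))]))
print('ends',atz('top',[(448,283),(453,216)],30), 'side a',atz('side',[(407,209)],30))
print('foot',tri([('top',(346,195)),('side',(294,241))]),'top',tri([('top',(344.5,191.5)),('side',(295.5,211))]))
print(bot.get_obs()['tool_rot'].round(4).tolist())
c,K,D,R,t=cal('wrist');print('wristcam',-R.T@t,R[2],c['fx'])
cv2.imwrite('pics/crop.png',cv2.resize(np.hstack([a[150:310,290:490],b[160:320,260:460]])[:,:,::-1],None,fx=2,fy=2,interpolation=cv2.INTER_CUBIC))
E
```

```text
handle tri (array([ 474.7, -407.7,   51.6]), [np.float64(4.039004285618705), np.float64(4.039004285618749)])
ends [[ 396.3 -396.6   30. ]
 [ 565.1 -409.7   30. ]] side a [[ 389.5 -403.4   30. ]]
foot (array([ 613.8, -138. ,   46.7]), [np.float64(0.6253302593403202), np.float64(0.6253302593402864)]) top (array([ 608.4, -132.9,  134.9]), [np.float64(1.3196902263575438), np.float64(1.3196902263574044)])
[[0.914, 0.4058, 0.0], [0.4058, -0.914, 0.0], [0.0001, -0.0, -1.0]]
wristcam [ 325.3 -567.5  373.2] [-0.2 -0.1 -1. ] 352.2021514122134
```

View pics/crop.png

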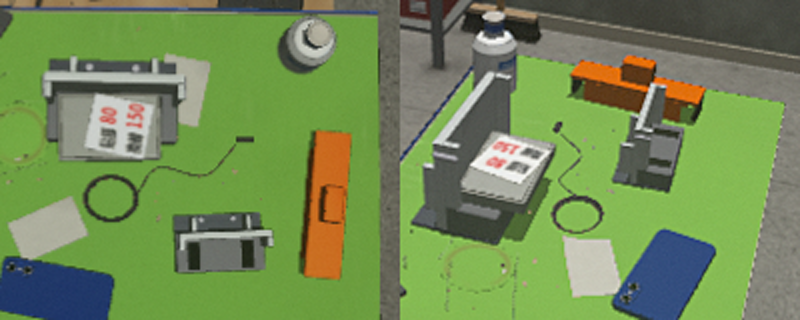

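The crop confirms it: the large stand holding the slab is at about (610,-136). The small empty stand, at crop (220,245), is the decoy. The only cap is at (327,205) in the crop. I'll move the wrist camera over the stand.

Call:
move_arm:
  targets:
    - {"travel":[60,120,70],"turn":-0.1}
    - {"travel":[240,460,100],"turn":-0.417}
    - {"travel":[240,460,100],"turn":-0.417}
    - {"travel":[240,460,100],"turn":-0.417}
    - {"travel":[240,460,100],"turn":-0.417}
    - {"travel":[240,460,100],"turn":-0.417}
    - {"travel":[240,460,100],"turn":-0.417}
    - {"travel":[240,460,100],"turn":-0.417}
    - {"travel":[240,460,100],"turn":-0.417}
    - {"travel":[240,460,100],"turn":-0.417}
    - {"travel":[240,460,100],"turn":-0.417}
    - {"travel":[240,460,100],"turn":-0.417}
  grip: 60

```text
time_s: 3.4
eef_pos: [502.8, -136.3, 330.9]
tool_rot: [[1.0, -0.003, -0.001], [-0.003, -1.0, -0.0], [-0.001, 0.0, -1.0]]
force: [0.5, -0.3, -0.8]
opening: 0.705
grip_force: 0.0
```

```bash
python3 - <<'E'
from h import *
np.set_printoptions(precision=1,suppress=True)
o=bot.get_obs();print(o['time_s'],o['eef_pos'],o['tool_rot'].round(3).tolist(),o['qvel'],o['opening'])
w=save('wrist','w1.png')
for q,z in(('stand_foot',40),('stand_top',125),('slab_heel',48),('slab',40)):
    for c,p in marks('wrist',q): print(q,round(c,2),np.array(p),atz('wrist',p,z)[0])
for q in('slab','stand'):
    for r in bot.cut_out('wrist',q)[:2]:
        m=r['mask'].astype(np.uint8);k=cv2.findContours(m,0,2)[0];k=max(k,key=cv2.contourArea)
        bx=cv2.boxPoints(cv2.minAreaRect(k));print(q,r['conf'],bx.tolist(),atz('wrist',bx,56))
E
```

```text
3.4 [ 502.8 -136.3  330.9] [[1.0, -0.003, -0.001], [-0.003, -1.0, -0.0], [-0.001, 0.0, -1.0]] [ 0.1  0.  -0.3 -0.  -0.2 -0.1 -0. ] 0.70515995514671
stand_foot 0.89 [318.4 106.4] [ 608.1 -138.4   40. ]
stand_foot 0.72 [420.1 247.1] [ 436.9 -268.8   40. ]
stand_top 0.85 [435.2 264.7] [ 444.  -259.8  125. ]
stand_top 0.82 [323.6  91.5] [ 613.9 -142.5  125. ]
slab_heel 0.88 [316.6 103.1] [ 611.3 -135.5   48. ]
slab 0.89 [316.6 138.9] [ 572.2 -135.1   40. ]
slab 0.51 [516.3  54.8] [ 664.  -360.5   40. ]
slab 0.86 [[259.7691955566406, 105.1538314819336], [370.9812316894531, 103.6303939819336], [371.9988708496094, 177.91781616210938], [260.7868347167969, 179.44125366210938]] [[ 608.9  -71.4   56. ]
 [ 610.2 -195.6   56. ]
 [ 527.9 -199.8   56. ]
 [ 526.3  -69.    56. ]]
stand 0.98 [[375.68695068359375, 223.27037048339844], [482.3399658203125, 218.3097686767578], [484.941162109375, 274.23529052734375], [378.28814697265625, 279.1959228515625]] [[ 473.3 -206.3   56. ]
 [ 479.3 -335.9   56. ]
 [ 406.7 -348.2   56. ]
 [ 400.3 -212.7   56. ]]
stand 0.72 [[231.04052734375, 154.61083984375], [232.6666259765625, 58.67231369018555], [410.615478515625, 61.68840026855469], [408.9893798828125, 157.62692260742188]] [[ 555.1  -35.6   56. ]
 [ 656.8  -43.7   56. ]
 [ 653.5 -236.9   56. ]
 [ 551.4 -241.7   56. ]]
```

View pics/w1.png

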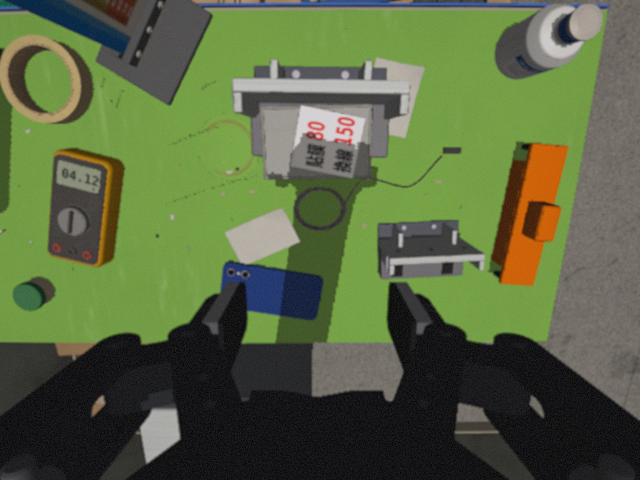

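The wrist view shows the fence top bar from (234,82) to (410,86), the slab's front edge from (266,180) to (371,179), and the cap at (530,215) with its handle at (542,222). I'll enlarge the stand area to get accurate edges.

```bash
python3 - <<'E'
import cv2
w=cv2.imread('pics/w1.png')
cv2.imwrite('pics/w1c.png',cv2.resize(w[55:195,222:422],None,fx=4,fy=4,interpolation=cv2.INTER_CUBIC))
E
```

```text
(no output)
```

View pics/w1c.png

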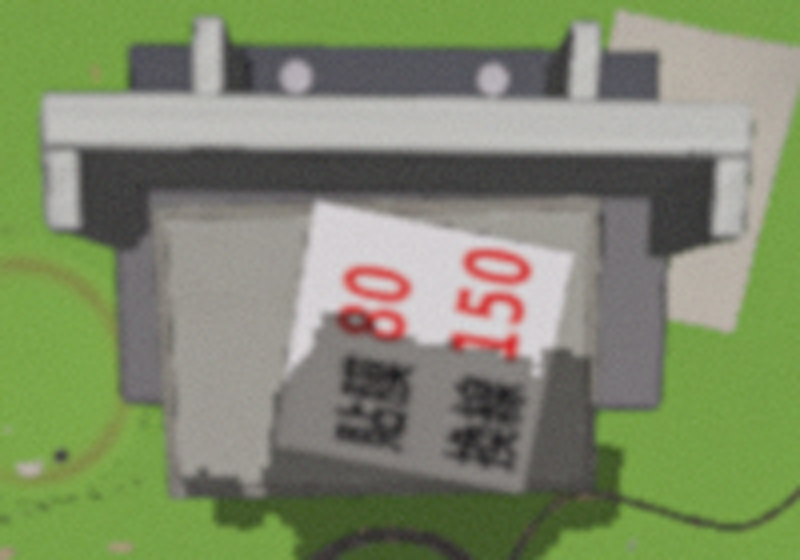

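```bash
cat >> h.py <<'E'
def cw(name,pts,z,off,s):
    return atz(name,np.array(pts,float)/s+np.array(off),z)
E
python3 - <<'E'
from h import *
np.set_printoptions(precision=1,suppress=True)
f=lambda p,z:cw('wrist',p,z,(222,55),4)
P=f([(47,148),(745,155),(42,96),(750,106),(47,230),(748,237)],125);print('front top, back top, cheek fronts\n',P)
print('yaw',np.degrees(np.arctan2(P[1,0]-P[0,0],-(P[1,1]-P[0,1]))),np.degrees(np.arctan2(P[3,0]-P[2,0],-(P[3,1]-P[2,1]))),np.degrees(np.arctan2(P[5,0]-P[4,0],-(P[5,1]-P[4,1]))))
print('mid front top',(P[0]+P[1])/2,'lens',np.linalg.norm(P[0]-P[1]),np.linalg.norm(P[4]-P[5]))
Q=f([(122,405),(662,410)],40);print('bed front',Q,Q.mean(0))
S=f([(172,497),(592,492),(155,200),(600,200)],56);print('slab top corners',S)
E
```

```text
front top, back top, cheek fronts
 [[ 614.3  -58.   125. ]
 [ 612.5 -219.5  125. ]
 [ 625.5  -57.6  125. ]
 [ 623.1 -220.   125. ]
 [ 596.3  -57.   125. ]
 [ 594.5 -221.4  125. ]]
yaw -0.6165916392449867 -0.830387685419229 -0.6212474608531929
mid front top [ 613.4 -138.8  125. ] lens 161.51726140052918 164.4578683391119
bed front [[ 552.4  -57.5   40. ]
 [ 550.7 -219.8   40. ]] [ 551.6 -138.7   40. ]
slab top corners [[ 526.6  -73.8   56. ]
 [ 527.9 -197.3   56. ]
 [ 609.1  -72.2   56. ]
 [ 608.9 -196.5   56. ]]
```

Call:
move_arm:
  targets:
    - {"travel":[-14,-1,-60],"turn":-0.0085}
    - {"travel":[-14,-1,-120],"turn":-0.0085}
    - {"travel":[-14,-1,-180],"turn":-0.0085}
    - {"travel":[-14,-1,-240],"turn":-0.0085}
    - {"travel":[-14,-1,-290],"turn":-0.0085}
    - {"travel":[-14,-1,-316],"turn":-0.0085}
    - {"travel":[-14,-1,-316],"turn":-0.0085}
    - {"travel":[-14,-1,-316],"turn":-0.0085}

```text
time_s: 4.75
eef_pos: [491.1, -135.3, 16.4]
tool_rot: [[1.0, -0.008, 0.002], [-0.008, -1.0, -0.0], [0.002, 0.0, -1.0]]
force: [0.5, -0.3, 0.5]
opening: 0.706
grip_force: 0.0
```

Call:
move_arm:
  targets:
    - {"travel":[8,0,0]}
    - {"travel":[14,0,0]}
    - {"travel":[18,0,0]}
    - {"travel":[21,0,0]}
    - {"travel":[24,0,0]}
    - {"travel":[27,0,0]}
    - {"travel":[29,0,0]}
    - {"travel":[29,0,0]}

```text
validation failed for argument at $.ta...
```

Call:
move_arm:
  targets:
    - {"travel":[8,0,0],"turn":0}
    - {"travel":[14,0,0],"turn":0}
    - {"travel":[18,0,0],"turn":0}
    - {"travel":[21,0,0],"turn":0}
    - {"travel":[24,0,0],"turn":0}
    - {"travel":[27,0,0],"turn":0}
    - {"travel":[29,0,0],"turn":0}
    - {"travel":[29,0,0],"turn":0}

```text
time_s: 5.75
eef_pos: [518.2, -134.9, 14.7]
tool_rot: [[1.0, -0.008, -0.001], [-0.008, -1.0, 0.0], [-0.001, -0.0, -1.0]]
force: [-1.8, 0.2, -1.4]
opening: 0.701
grip_force: 1.0
```

Call:
move_arm:
  targets:
    - {"travel":[1.5,0,0],"turn":0}
    - {"travel":[3,0,0],"turn":0}
    - {"travel":[4,0,0],"turn":0}
    - {"travel":[4,0,0],"turn":0}

```text
time_s: 6.25
eef_pos: [518.7, -134.9, 14.7]
tool_rot: [[1.0, -0.008, -0.009], [-0.008, -1.0, 0.0], [-0.009, -0.0, -1.0]]
force: [-9.1, 1.9, 7.4]
opening: 0.707
grip_force: 4.9
```

Call:
move_arm:
  targets:
    - {"travel":[1,0,2],"turn":0}
    - {"travel":[1,0,4],"turn":0}
    - {"travel":[1,0,6],"turn":0}
    - {"travel":[1,0,6],"turn":0}

```text
time_s: 6.75
eef_pos: [518.6, -134.5, 18.9]
tool_rot: [[1.0, -0.01, -0.01], [-0.01, -1.0, 0.002], [-0.01, -0.002, -1.0]]
force: [-6.6, 1.2, -2.7]
opening: 0.708
grip_force: 3.3
```

Call:
move_arm:
  targets:
    - {"travel":[2,0,2],"turn":0}
    - {"travel":[2,0,4],"turn":0}
    - {"travel":[2,0,6],"turn":0}
    - {"travel":[2,0,6],"turn":0}

```text
time_s: 7.25
eef_pos: [518.1, -134.4, 24.0]
tool_rot: [[1.0, -0.01, -0.015], [-0.01, -1.0, 0.002], [-0.015, -0.002, -1.0]]
force: [-9.2, 0.8, -2.4]
opening: 0.704
grip_force: 4.6
```

```bash
python3 - <<'E'
from h import *
w=save('wrist','w2.png');b=save('side','s2.png')
i=cv2.resize(b[190:290,250:350],(400,400),interpolation=cv2.INTER_CUBIC);j=cv2.resize(w[:,100:540],(400,400))
cv2.imwrite('pics/c2.png',np.hstack([i,j])[:,:,::-1])
E
```

```text
(no output)
```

View pics/c2.png

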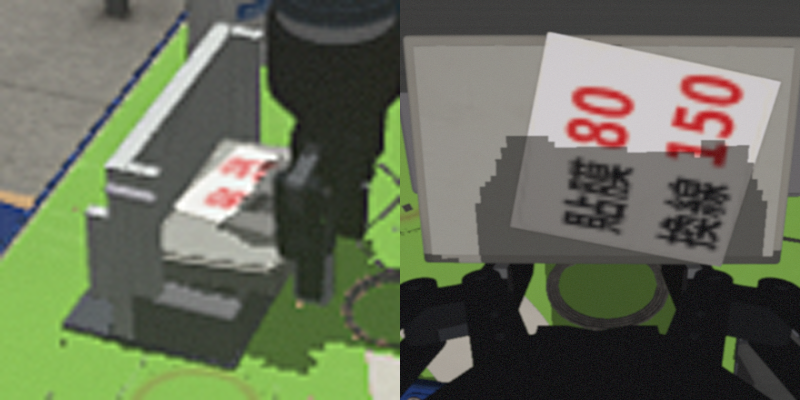

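The side crop shows the slab's front edge held up clear of the bed by friction, with the heel down at the fence. The wrist half shows it square to the fingers. I'll continue along the arc.

Call:
move_arm:
  targets:
    - {"travel":[0,0,3],"turn":0}
    - {"travel":[0,0,6],"turn":0}
    - {"travel":[0,0,9],"turn":0}
    - {"travel":[0,0,12],"turn":0}
    - {"travel":[0.3,0,15],"turn":0}
    - {"travel":[0.6,0,18],"turn":0}
    - {"travel":[0.6,0,18],"turn":0}

```text
time_s: 8.22
eef_pos: [518.7, -134.5, 42.4]
tool_rot: [[1.0, -0.01, -0.015], [-0.009, -1.0, 0.002], [-0.015, -0.002, -1.0]]
force: [-10.3, 1.8, -1.3]
opening: 0.704
grip_force: 5.1
```

Call:
move_arm:
  targets:
    - {"travel":[0.5,0,3.5],"turn":0}
    - {"travel":[1,0,7],"turn":0}
    - {"travel":[2,0,10],"turn":0}
    - {"travel":[3.1,0,13],"turn":0}
    - {"travel":[4.4,0,16],"turn":0}
    - {"travel":[5.7,0,19],"turn":0}
    - {"travel":[5.7,0,19],"turn":0}

```text
time_s: 9.1
eef_pos: [525.6, -134.9, 62.0]
tool_rot: [[1.0, -0.009, -0.013], [-0.009, -1.0, 0.001], [-0.013, -0.001, -1.0]]
force: [-10.3, 0.3, 5.1]
opening: 0.701
grip_force: 5.9
```

Call:
move_arm:
  targets:
    - {"travel":[1.5,0,5],"turn":0}
    - {"travel":[3,0,9],"turn":0}
    - {"travel":[5.5,0,13],"turn":0}
    - {"travel":[8,0,17],"turn":0}
    - {"travel":[11,0,20],"turn":0}
    - {"travel":[14,0,23],"turn":0}
    - {"travel":[17,0,25],"turn":0}
    - {"travel":[17,0,25],"turn":0}

```text
time_s: 10.1
eef_pos: [550.0, -135.1, 89.7]
tool_rot: [[1.0, -0.007, 0.002], [-0.007, -1.0, -0.0], [0.002, 0.0, -1.0]]
force: [-0.2, 0.2, -1.2]
opening: 0.701
grip_force: 0.3
```

```bash
python3 - <<'E'
from h import *
w=save('wrist','w3.png');b=save('side','s3.png')
i=cv2.resize(b[190:290,250:350],(400,400),interpolation=cv2.INTER_CUBIC);j=cv2.resize(w[:,100:540],(400,400))
cv2.imwrite('pics/c3.png',np.hstack([i,j])[:,:,::-1])
E
```

```text
(no output)
```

View pics/c3.png

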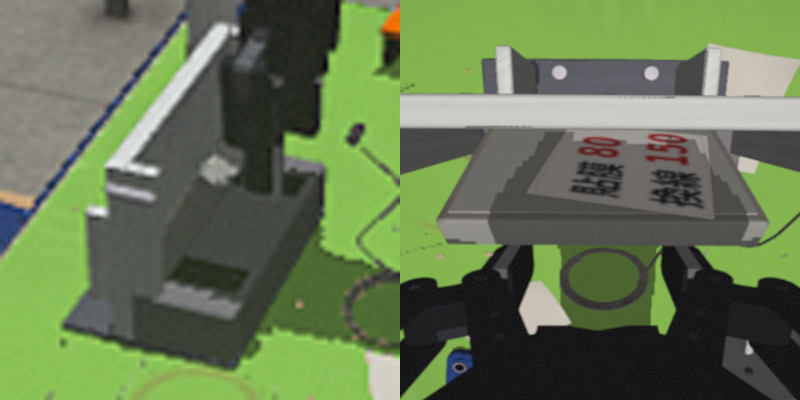

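The slab is at about 60°, resting on the fingers, square to them and against the fence. I'll finish by pushing forward.

Call:
move_arm:
  targets:
    - {"travel":[4,0,2],"turn":0}
    - {"travel":[8,0,3],"turn":0}
    - {"travel":[12,0,4],"turn":0}
    - {"travel":[16,0,4],"turn":0}
    - {"travel":[20,0,4],"turn":0}
    - {"travel":[24,0,4],"turn":0}
    - {"travel":[28,0,4],"turn":0}
    - {"travel":[31,0,4],"turn":0}
    - {"travel":[34,0,4],"turn":0}
    - {"travel":[37,0,4],"turn":0}
    - {"travel":[39,0,4],"turn":0}
    - {"travel":[39,0,4],"turn":0}

```text
time_s: 11.7
eef_pos: [584.5, -135.3, 92.8]
tool_rot: [[1.0, -0.009, -0.008], [-0.009, -1.0, 0.0], [-0.008, -0.0, -1.0]]
force: [-6.9, 0.4, 5.7]
opening: 0.702
grip_force: 3.6
```

Call:
move_arm:
  targets:
    - {"travel":[-6,0,0],"turn":0}
    - {"travel":[-14,0,-4],"turn":0}
    - {"travel":[-14,0,-16],"turn":0}
    - {"travel":[-14,0,-26],"turn":0}
    - {"travel":[-12,0,-26],"turn":0}
    - {"travel":[-7,0,-26],"turn":0}
    - {"travel":[-3,0,-26],"turn":0}
    - {"travel":[0,0,-26],"turn":0}
    - {"travel":[1,0,-26],"turn":0}
    - {"travel":[1,0,-26],"turn":0}

```text
time_s: 12.95
eef_pos: [581.4, -135.2, 65.3]
tool_rot: [[1.0, -0.012, -0.017], [-0.012, -1.0, 0.001], [-0.017, -0.001, -1.0]]
force: [-13.1, 1.2, 4.8]
opening: 0.7
grip_force: 0.0
```

Call:
move_arm:
  targets:
    - {"travel":[-10,0,0],"turn":0}
    - {"travel":[-40,0,10],"turn":0}
    - {"travel":[-80,0,60],"turn":0}
    - {"travel":[-80,0,120],"turn":0}
    - {"travel":[-60,0,180],"turn":0}
    - {"travel":[-60,0,200],"turn":0}
    - {"travel":[-60,0,200],"turn":0}
    - {"travel":[-60,0,200],"turn":0}
    - {"travel":[-60,0,200],"turn":0}

```text
time_s: 14.08
eef_pos: [527.7, -134.9, 265.1]
tool_rot: [[1.0, -0.008, -0.004], [-0.008, -1.0, 0.001], [-0.004, -0.001, -1.0]]
force: [-0.5, -1.3, -0.2]
opening: 0.703
grip_force: 0.0
```

```bash
python3 - <<'E'
from h import *
np.set_printoptions(precision=1,suppress=True)
w=save('wrist','w4.png');b=save('side','s4.png')
o=bot.get_obs();print(o['time_s'],o['eef_pos'],o['qvel'])
from scipy.spatial.transform import Rotation
c=bot.get_calibration('wrist');print(c['fx'],c['fy'],c['cx'],c['cy'],c['k1'],list(map(float,np.ravel(c['rvec']))),list(map(float,np.ravel(c['tvec']))))
p=proj('wrist',[(613.5,-138.8,125)])[0];print(p)
u,v=p.astype(int)
i=cv2.resize(b[190:270,250:350],(400,320),interpolation=cv2.INTER_CUBIC);
j=cv2.resize(w[v-50:v+60,u-140:u+140],(800,314),interpolation=cv2.INTER_CUBIC);print('off',u-140,v-50,800/280,314/110)
k=np.zeros((590,800,3),np.uint8);k[:314]=j;k[320:590,:400]=i[:270]
cv2.imwrite('pics/c4.png',k[:,:,::-1])
for q,z in(('cap_handle',53),('cap',0),('cap_end_a',30)):
    for cc,pp in marks('wrist',q): print(q,round(cc,2),np.array(pp),atz('wrist',pp,z)[0])
E
```

```text
14.175 [ 528.1 -134.9  265.6] [ 0.  -0.2 -0.1 -0.5 -0.   0.1 -0.1]
352.2021514122134 352.2021514122134 316.7388460196897 236.26639570682192 -0.017633357537658653 [-2.0688013363538866, 2.087799460823447, 0.2840288601682023] [-130.01511230430648, 467.0259680396876, 551.641942091633]
[320.6 115. ]
off 180 65 2.857142857142857 2.8545454545454545
cap_handle 0.58 [575.3 254.2] [ 475.8 -411.    53. ]
cap 0.88 [545.3 244.4] [ 471.1 -412.8    0. ]
cap_end_a 0.91 [583.9 173.2] [ 559.9 -421.9   30. ]
cap_end_a 0.88 [544.9 319.7] [ 385.9 -408.    30. ]
cap_end_a 0.3 [572.2 254.4] [ 468.3 -425.9   30. ]
```

View pics/c4.png

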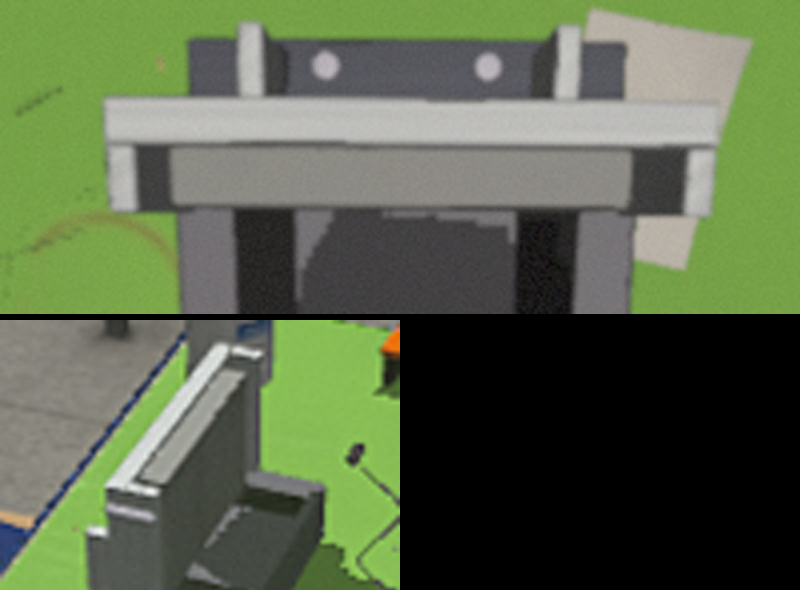

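The slab now stands upright, flush against the fence between the cheeks: crop rows 145–210, with the cheek fronts at 211. I'll measure the slab and the stand's top.

```bash
python3 - <<'E'
from h import *
np.set_printoptions(precision=1,suppress=True)
f=lambda p,z:cw('wrist',np.array(p),z,(180,65),2.856)
P=f([(106,143),(716,146),(104,98),(718,101),(112,211),(710,214)],125);print(P,(P[0]+P[1])/2,(P[4]+P[5])/2)
print('slab top',f([(170,148),(632,148),(170,207),(630,208)],122))
E
```

```text
[[ 615.2  -59.8  125. ]
 [ 613.  -223.2  125. ]
 [ 626.6  -60.2  125. ]
 [ 624.4 -222.9  125. ]
 [ 597.6  -60.   125. ]
 [ 595.4 -222.8  125. ]] [ 614.1 -141.5  125. ] [ 596.5 -141.4  125. ]
slab top [[ 613.9  -76.2  122. ]
 [ 612.8 -201.3  122. ]
 [ 598.5  -75.2  122. ]
 [ 597.1 -201.6  122. ]]
```

Call:
move_arm:
  targets:
    - {"travel":[0,-40,0],"turn":0.1}
    - {"travel":[-20,-100,0],"turn":0.3}
    - {"travel":[-60,-160,-10],"turn":0.5}
    - {"travel":[-60,-220,-20],"turn":0.7}
    - {"travel":[-60,-270,-35],"turn":0.9}
    - {"travel":[-60,-278,-35],"turn":1.1}
    - {"travel":[-60,-278,-35],"turn":1.3}
    - {"travel":[-60,-278,-35],"turn":1.5}
    - {"travel":[-60,-278,-35],"turn":1.58}
    - {"travel":[-60,-278,-35],"turn":1.58}
    - {"travel":[-60,-278,-35],"turn":1.58}
    - {"travel":[-60,-278,-35],"turn":1.58}
  grip: 50

```text
time_s: 15.82
eef_pos: [469.0, -413.1, 232.2]
tool_rot: [[-0.0, 1.0, -0.0], [1.0, 0.0, -0.0], [-0.0, -0.0, -1.0]]
force: [-0.2, -0.3, 0.3]
opening: 0.59
grip_force: 0.0
```

```bash
python3 - <<'E'
from h import *
np.set_printoptions(precision=1,suppress=True)
o=bot.get_obs();print(o['time_s'],o['eef_pos'])
w=save('wrist','w5.png')
for q,z in(('cap_handle',53),('cap',0),('cap_end_a',30)):
    for cc,pp in marks('wrist',q): print(q,round(cc,2),np.array(pp),atz('wrist',pp,z)[0])
r=bot.cut_out('wrist','cap')
print([(x['conf'],x['extent']) for x in r])
h=cv2.cvtColor(w,cv2.COLOR_RGB2HSV);m=((h[...,0]<18)&(h[...,1]>150)&(h[...,2]>60)).astype(np.uint8)
ks=cv2.findContours(m,0,2)[0]
for k in sorted(ks,key=cv2.contourArea)[-2:]: print(cv2.contourArea(k),cv2.boxPoints(cv2.minAreaRect(k)).tolist())
E
```

```text
15.825 [ 469.  -413.1  232.2]
cap_handle 0.78 [320.8 212.6] [ 473.4 -411.6   53. ]
cap 0.89 [320.2 205.3] [ 473.3 -414.3    0. ]
cap_end_a 0.87 [405.3 214.1] [ 557.9 -417.8   30. ]
cap_end_a 0.64 [237.3 199.2] [ 391.3 -402.8   30. ]
[(0.68, [322.8, 209.2, 191.3, 63.3])]
8754.0 [[224.40219116210938, 224.0736541748047], [228.43362426757812, 174.68846130371094], [417.4799499511719, 190.1208038330078], [413.4485168457031, 239.50599670410156]]
```

View pics/w5.png

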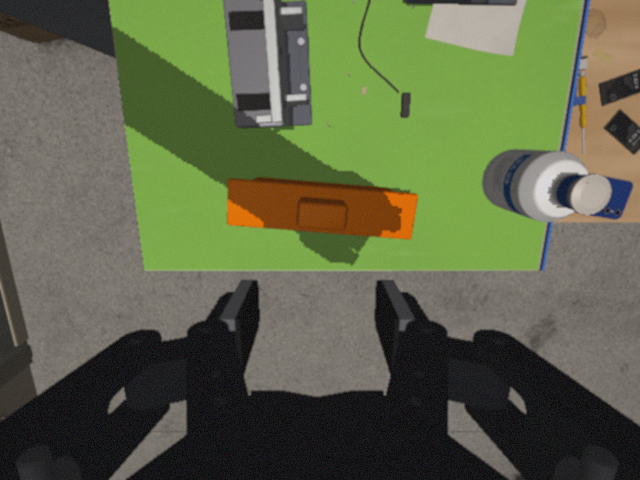

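The cap is at (320,210), turned about 4.7° in the image. Its handle's top face spans (299–347, 199–231). The bottle at (540,185) is well clear.

```bash
python3 - <<'E'
from h import *
np.set_printoptions(precision=1,suppress=True)
H=atz('wrist',[(299.5,199),(347.5,202),(346.5,231),(299,228)],69);print(H,H.mean(0))
T=atz('wrist',[(228.5,180),(227,225.5),(416.5,195),(411.5,239)],38);print(T,T.mean(0))
l=T[2:].mean(0)-T[:2].mean(0);print(np.linalg.norm(l),np.degrees(np.arctan2(l[1],l[0])))
d=H[1]+H[2]-H[0]-H[3];print(np.degrees(np.arctan2(d[1],d[0])))
E
```

```text
[[ 454.6 -396.3   69. ]
 [ 496.6 -399.    69. ]
 [ 496.3 -425.2   69. ]
 [ 453.8 -422.4   69. ]] [ 475.3 -410.7   69. ]
[[ 385.9 -383.1   38. ]
 [ 381.5 -427.5   38. ]
 [ 565.4 -397.4   38. ]
 [ 563.7 -441.3   38. ]] [ 474.1 -412.3   38. ]
181.4471607982565 -4.449916591179705
-3.6761863092286458
```

Call:
move_arm:
  targets:
    - {"travel":[6,1.5,-50],"turn":-0.075}
    - {"travel":[6,1.5,-100],"turn":-0.075}
    - {"travel":[6,1.5,-140],"turn":-0.075}
    - {"travel":[6,1.5,-170],"turn":-0.075}
    - {"travel":[6,1.5,-185],"turn":-0.075}
    - {"travel":[6,1.5,-190],"turn":-0.075}
    - {"travel":[6,1.5,-190],"turn":-0.075}
    - {"travel":[6,1.5,-190],"turn":-0.075}
  grip: 64

```text
time_s: 17.08
eef_pos: [476.1, -412.4, 43.9]
tool_rot: [[0.073, 0.997, 0.002], [0.997, -0.073, -0.002], [-0.002, 0.002, -1.0]]
force: [-0.1, -0.4, 0.8]
opening: 0.746
grip_force: 0.0
```

Call:
move_arm:
  targets:
    - {"travel":[0,0,-1],"turn":0}
    - {"travel":[0,0,-1],"turn":0}
    - {"travel":[0,0,-1],"turn":0}
    - {"travel":[0,0,-1],"turn":0}
    - {"travel":[0,0,-1],"turn":0}
    - {"travel":[0,0,-1],"turn":0}
  grip: 30
  squeeze: 80

```text
time_s: 17.82
eef_pos: [476.0, -412.6, 42.7]
tool_rot: [[0.074, 0.997, 0.002], [0.997, -0.074, -0.002], [-0.002, 0.002, -1.0]]
force: [-0.3, -0.6, 6.3]
opening: 0.502
grip_force: 83.0
```

Gripped at about 43 mm, as expected for the 44 mm handle. I'll lift, turn, and hover in front of the stand so that cap and fence are measured in the same picture.

Call:
move_arm:
  targets:
    - {"travel":[0,0,30],"turn":0}
    - {"travel":[0,0,85],"turn":0}
    - {"travel":[0,0,145],"turn":0}
    - {"travel":[0,10,185],"turn":-0.1}
    - {"travel":[0,60,190],"turn":-0.28}
    - {"travel":[5,110,190],"turn":-0.46}
    - {"travel":[10,160,190],"turn":-0.64}
    - {"travel":[15,200,190],"turn":-0.82}
    - {"travel":[20,240,190],"turn":-1.0}
    - {"travel":[24,265,190],"turn":-1.18}
    - {"travel":[24,272,190],"turn":-1.36}
    - {"travel":[24,272,190],"turn":-1.5095}
    - {"travel":[24,272,190],"turn":-1.5095}
    - {"travel":[24,272,190],"turn":-1.5095}
    - {"travel":[24,272,190],"turn":-1.5095}
    - {"travel":[24,272,190],"turn":-1.5095}

```text
time_s: 19.82
eef_pos: [499.0, -139.8, 231.2]
tool_rot: [[1.0, -0.012, -0.0], [-0.012, -1.0, 0.0], [-0.0, -0.0, -1.0]]
force: [-0.3, -0.4, -1.6]
opening: 0.499
grip_force: 82.0
```

```bash
python3 - <<'E'
from h import *
np.set_printoptions(precision=1,suppress=True)
o=bot.get_obs();print(o['time_s'],o['eef_pos'],o['tool_rot'].round(4).tolist(),o['force'],o['opening'])
w=save('wrist','w6.png')
print(proj('wrist',[(613.5,-140,125),(613.5,-58,125),(613.5,-222,125),tuple(o['eef_pos'])]))
tl=cv2.resize(w[60:200,220:420],(800,560),interpolation=cv2.INTER_CUBIC)
cv2.imwrite('pics/c6.png',np.vstack([cv2.resize(w[50:150,210:430],(800,364),interpolation=cv2.INTER_CUBIC),cv2.resize(w[240:440],(640,200))[:, :].repeat(1,0) if 0 else cv2.copyMakeBorder(w[230:460],0,0,0,160,0)])[:,:,::-1])
for q in('cap_handle','cap_end_a','stand_top','cap'):
    print(q,[(round(c,2),np.array(p)) for c,p in marks('wrist',q)])
E
```

```text
19.825 [ 499.  -139.8  231.2] [[0.9999, -0.012, -0.0001], [-0.012, -0.9999, 0.0001], [-0.0001, -0.0001, -1.0]] [-0.3 -0.4 -1.6] 0.4994596649954691
[[314.4  65. ]
 [188.2  67.2]
 [441.   63.5]
 [316.4 299. ]]
cap_handle [(0.6, array([313.8, 303.3]))]
cap_end_a [(0.69, array([142.3, 282.6])), (0.68, array([493.2, 283.7]))]
stand_top [(0.82, array([317.1,  65.2])), (0.7, array([314.6,  91.4]))]
cap [(0.66, array([316.8, 264. ]))]
```

View pics/c6.png

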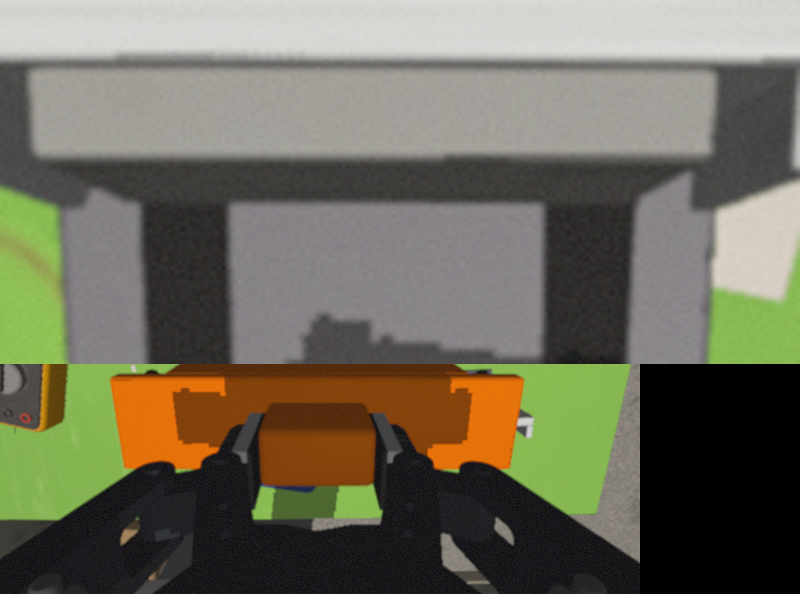

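The final view shows the cap held square: its top plate's far edge runs from (111,243) to (523,243), with the handle centred between the pads. The slab still stands flush with the fence. I'll extract the fence ends and cap ends numerically.

```bash
python3 - <<'E'
from h import *
np.set_printoptions(precision=1,suppress=True)
w=cv2.imread('pics/w6.png').astype(int)
sat=w.max(2)-w.min(2); br=w.min(2)
for r in (52,55,58,61):
    g=np.where((br[r]>130)&(sat[r]<35))[0]; g=g[(g>150)&(g<470)]; print('fence',r,g.min(),g.max(),br[r,180:196],br[r,434:450],atz('wrist',[(g.min()-.5,r),(g.max()+.5,r)],125)[:,:2].tolist())
orr=(w[...,2]-w[...,0]>60)&(w[...,2]>w[...,1]*1.4)
for r in (248,260,280,300,320):
    g=np.where(orr[r])[0]; g=g[(g>80)&(g<560)]; print('cap',r,g.min(),g.max())
    E=atz('wrist',[(g.min()-.5,r),(g.max()+.5,r)],231.2-42.7+38);print(E[:,:2].tolist(),'mid y',E[:,1].mean(),'len',np.diff(E[:,1]))
for c in(150,480,300,340):
    g=np.where(orr[:,c])[0];print('col',c,g.min(),g.max(),atz('wrist',[(c,g.min()-.5)],231.2-42.7+38)[0],atz('wrist',[(c,g.max()+.5)],231.2-42.7+38)[0])
E
```

```text
fence 52 190 447 [ 82  82  85  80  80  82  84  79  78 114 163 193 205 206 205 205] [209 206 211 207 208 207 204 193 177 178 179 184 181 160 124  91] [[622.6108344639389, -59.645880283112774], [620.3426656303956, -225.6272184584962]]
fence 55 190 446 [ 84  80  82  81  85  85  83  83  83 109 159 195 208 213 212 209] [208 210 210 210 209 210 210 198 186 184 185 182 163 126  91  81] [[620.8432134009759, -59.465279766589035], [618.5755363450663, -225.1162097689001]]
fence 58 191 445 [ 86  85  78  82  80  81  80  79  82  92 139 186 207 214 215 214] [209 209 208 206 208 208 206 192 187 187 182 164 127  90  79  82] [[619.0562942473778, -59.932250334562596], [616.8020848328557, -224.6035108488564]]
fence 61 191 444 [ 72  68  80  81  79  83  80  82  80  89 128 176 209 212 214 213] [213 212 211 211 214 212 202 185 181 180 165 123  89  82  82  79] [[617.2757130281079, -59.75112261470626], [615.022260027155, -224.08910738538373]]
cap 248 111 523
[[522.2132306928337, -49.69947945104589], [519.7398897550846, -230.7996708019115]] mid y -140.2495751264787 len [-181.1]
cap 260 113 521
[[516.6556331007191, -49.651808879624056], [514.1840976440807, -230.6971345085538]] mid y -140.17447169408894 len [-181.]
cap 280 116 518
[[507.1549490645629, -49.40945680636092], [504.682111407119, -230.68261692239855]] mid y -140.04603686437974 len [-181.3]
cap 300 119 514
[[497.3383939511112, -49.14764423906749], [494.8720573616682, -230.21636909083975]] mid y -139.68200666495363 len [-181.1]
cap 320 122 511
[[487.1862198588702, -48.865267327970955], [484.7185904370597, -230.21653407704747]] mid y -139.54090070250922 len [-181.4]
col 150 240 329 [525.8 -67.7 226.5] [482.1 -61.5 226.5]
col 480 240 328 [ 523.9 -211.1  226.5] [ 480.6 -215.9  226.5]
col 300 225 351 [ 531.6 -133.1  226.5] [ 469.7 -131.5  226.5]
col 340 225 350 [ 531.4 -150.2  226.5] [ 469.9 -150.5  226.5]
```

```bash
python3 - <<'E'
from h import *
np.set_printoptions(precision=1,suppress=True)
F=atz('wrist',[(189.8,52),(441,52),(190.2,57),(440.8,57),(190.5,61),(440.6,61)],125)
for i in(0,2,4): print(F[i],F[i+1],F[i:i+2,1].mean(),F[i:i+2,0].mean(),F[i,1]-F[i+1,1])
E
```

```text
[622.6 -59.8 125. ] [ 620.4 -221.4  125. ] -140.6340065681876 621.4905561195671 161.58865430824443
[619.7 -59.8 125. ] [ 617.4 -221.5  125. ] -140.65554690658558 618.5356334062424 161.71504697752653
[617.3 -59.8 125. ] [ 615.  -221.6  125. ] -140.6533947038144 616.1589406254197 161.8045441782163
```

Call:
move_arm:
  targets:
    - {"travel":[20,0,0],"turn":0}
    - {"travel":[60,-0.5,0],"turn":0}
    - {"travel":[95,-0.8,0],"turn":0}
    - {"travel":[110,-0.8,0],"turn":0}
    - {"travel":[110,-0.8,-15],"turn":0}
    - {"travel":[110,-0.8,-35],"turn":0}
    - {"travel":[110,-0.8,-48],"turn":0}
    - {"travel":[110,-0.8,-52],"turn":0}
    - {"travel":[110,-0.8,-52],"turn":0}
    - {"travel":[110,-0.8,-52],"turn":0}

```text
time_s: 21.32
eef_pos: [609.7, -140.5, 180.2]
tool_rot: [[1.0, -0.012, 0.002], [-0.012, -1.0, -0.0], [0.002, 0.0, -1.0]]
force: [0.3, -0.6, -2.2]
opening: 0.5
grip_force: 82.1
```

Call:
move_arm:
  targets:
    - {"travel":[-0.5,0,-5],"turn":0}
    - {"travel":[-0.5,0,-10],"turn":0}
    - {"travel":[-0.5,0,-15],"turn":0}
    - {"travel":[-0.5,0,-20],"turn":0}
    - {"travel":[-0.5,0,-24],"turn":0}
    - {"travel":[-0.5,0,-24],"turn":0}
    - {"travel":[-0.5,0,-24],"turn":0}

```text
time_s: 22.2
eef_pos: [608.7, -140.4, 155.4]
tool_rot: [[1.0, -0.012, 0.0], [-0.012, -1.0, -0.0], [0.0, 0.0, -1.0]]
force: [0.5, -0.8, -1.4]
opening: 0.502
grip_force: 82.1
```

Call:
move_arm:
  targets:
    - {"travel":[0,0,-4],"turn":0}
    - {"travel":[0,0,-8],"turn":0}
    - {"travel":[0,0,-12],"turn":0}
    - {"travel":[0,0,-16],"turn":0}
    - {"travel":[0,0,-18],"turn":0}
    - {"travel":[0,0,-18],"turn":0}

```text
time_s: 22.95
eef_pos: [608.9, -140.4, 137.7]
tool_rot: [[1.0, -0.012, 0.001], [-0.012, -1.0, -0.0], [0.001, 0.0, -1.0]]
force: [-0.3, 0.8, 2.0]
opening: 0.497
grip_force: 82.7
```

Call:
move_arm:
  targets:
    - {"travel":[0,0,-2],"turn":0}
    - {"travel":[0,0,-4],"turn":0}
    - {"travel":[0,0,-6],"turn":0}
    - {"travel":[0,0,-8],"turn":0}
    - {"travel":[0,0,-8],"turn":0}

```text
time_s: 23.58
eef_pos: [608.9, -140.5, 137.5]
tool_rot: [[1.0, -0.013, -0.0], [-0.013, -1.0, -0.001], [-0.0, 0.001, -1.0]]
force: [-14.0, 2.2, 34.0]
opening: 0.499
grip_force: 86.7
```

Call:
move_arm:
  targets:
    - {"travel":[0,0,4],"turn":0}
    - {"travel":[0,0,8],"turn":0}
    - {"travel":[0,0,8],"turn":0}

```text
time_s: 23.95
eef_pos: [608.5, -140.4, 137.7]
tool_rot: [[1.0, -0.012, -0.0], [-0.012, -1.0, -0.0], [-0.0, 0.0, -1.0]]
force: [-2.3, 0.1, 5.9]
opening: 0.501
grip_force: 83.1
```

Call:
move_arm:
  targets:
    - {"travel":[0,0,0],"turn":0}
    - {"travel":[0,0,0],"turn":0}
    - {"travel":[0,0,0],"turn":0}
    - {"travel":[0,0,2],"turn":0}
    - {"travel":[0,0,15],"turn":0}
    - {"travel":[0,0,50],"turn":0}
    - {"travel":[-30,0,110],"turn":0}
    - {"travel":[-80,0,150],"turn":0}
    - {"travel":[-100,0,170],"turn":0}
    - {"travel":[-100,0,170],"turn":0}
    - {"travel":[-100,0,170],"turn":0}
    - {"travel":[-100,0,170],"turn":0}
  grip: 64

```text
time_s: 25.45
eef_pos: [508.6, -139.9, 305.9]
tool_rot: [[1.0, -0.011, -0.002], [-0.011, -1.0, 0.001], [-0.002, -0.001, -1.0]]
force: [0.6, 0.4, -0.7]
opening: 0.755
grip_force: 0.0
```

```bash
python3 - <<'E'
from h import *
np.set_printoptions(precision=1,suppress=True)
o=bot.get_obs();print(o['time_s'],o['eef_pos'],o['force'])
w=save('wrist','w7.png');s=save('side','s7.png');t=save('top','t7.png')
X=np.array([613.7,-140.5,0]);R=np.array([[1,.0125,0],[-.0125,1,0],[0,0,1]])
C=[X+R@(np.array([-3,0,95])+p) for p in ([0,84,30],[0,-84,30],[0,0,53],[23,92,38],[23,-92,38],[-23,92,38],[-23,-92,38])]
for n,i in(('wrist',w),('side',s)):
    P=proj(n,C);print(n,'expected',P)
    for q in('cap_end_a','cap_handle'): print(q,[(round(c,2),np.array(p)) for c,p in marks(n,q)])
    a=i.astype(int);m=((a[...,0]-a[...,2]>60)&(a[...,0]>a[...,1]*1.4)).astype(np.uint8)
    m[:, :]=m*(cv2.dilate(cv2.fillConvexPoly(np.zeros(m.shape,np.uint8),cv2.convexHull(P.astype(np.int32)),1),np.ones((25,25),np.uint8)))
    k=max(cv2.findContours(m,0,2)[0],key=cv2.contourArea);print('mask hull',cv2.approxPolyDP(cv2.convexHull(k),2,True).reshape(-1,2).tolist())
for q in ('multimeter','alcohol_bottle','tape_ring'): print(q,[(round(r['conf'],2),np.round(r['extent'])) for r in bot.cut_out('top',q)])
E
```

```text
25.45 [ 508.6 -139.9  305.9] [ 0.6  0.4 -0.7]
wrist expected [[218.1  98.2]
 [413.2  98.1]
 [315.5  94.7]
 [203.8  67.5]
 [427.4  67.3]
 [208.2 125.8]
 [423.2 125.6]]
cap_end_a [(0.65, array([219.4, 101.5])), (0.63, array([415.4, 101.6]))]
cap_handle [(0.76, array([315.3,  95.8]))]
mask hull [[426, 72], [421, 126], [241, 127], [210, 124], [208, 70]]
side expected [[280.4 232.3]
 [308.4 195.5]
 [295.1 204.1]
 [268.8 229.1]
 [300.7 189.4]
 [288.8 233.4]
 [318.5 192.8]]
cap_end_a [(0.98, array([311.2, 195.1])), (0.7, array([282.4, 235.4]))]
cap_handle [(0.61, array([297.1, 201.9])), (0.21, array([308.5, 201.7]))]
mask hull [[319, 194], [314, 213], [294, 241], [271, 230], [295, 194], [303, 190]]
multimeter [(0.59, array([223., 247.,  46.,  62.]))]
alcohol_bottle [(0.57, array([444., 172.,  31.,  29.])), (0.17, array([348., 193.,  79.,  24.]))]
tape_ring [(0.6, array([216., 184.,  39.,  39.]))]
```

Cap height and position match the seated pose in both cameras, the hard stop came at the seated height, and the bystanders are where they started.

```bash
python3 -c "
from rig import bot
print(bot.hand_in())"
```

```text
the job is handed in; nothing more can be done
None
```

The slab stands upright and flush against the fence. The cap is pressed down to a hard stop at its seated height, which I take to mean both clips have snapped under the rims, though I did not see them directly. The multimeter, bottle and tape roll are where they started, and I handed the job in at about 26 s.

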